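# Balance the jar carrier and hold it level

## Robot

A 7-joint arm with a two-finger parallel gripper is mounted at the origin on the work surface; the furniture and walls round the work are solid. World frame = base frame: x ahead of the robot, y to its left, z up, the work surface at z = 0. Lengths are in m, angles in rad, forces in N, time in s.
With the tool pointing down it reaches from about 0.4 to 0.75 m from the base axis. Payload 19.5 kg.
Tool frame: the origin (TCP) lies midway between the tips of the shut fingers; the grasp point (between the pads) lies 19 mm behind it; z points along the fingers, y is the direction in which the jaws open and shut (so a half turn about z gives the same grasp; the last joint's range is limited). The gripper opens to 85 mm and grips with 20 to 120 N. Pads are 22 mm wide; open, the fingers measure 114 mm over their backs; the gripper's body (76 mm by 85 mm) begins 54 mm behind the grasp point. The pads swing forward as they close: fully open they stand 13 mm farther back than shut.
Start: joints at [1.156, 0.707, -0.028, 1.485, 0.022, 0.951, -0.075], TCP at [0.209, -0.535, 0.231] pointing down, gripper open.
Joint ranges: [-2.71, 2.71], [-0.32, 2.16], [-1.57, 1.52], [0, 2.45], [-1.46, 4.6], [0, 2.02], [-2.83, 2.83]. Speed limits (rad/s): [1.89, 1.89, 2.57, 2.57, 3.01, 3.01, 3.01].

## Interface

Orientations are given as a unit quaternion [x, y, z, w].
In Python, from rig import env gives the robot as it stands. Calls block until the motion is done:
- env.reach(position, orientation): joint-space move of the TCP to a pose.
- env.move_straight(position, v=0.15, rotation=None): straight line of the TCP; rotation=None keeps the orientation; v is the mean speed in m/s.
- env.move_j(angles): joint-space move.
- env.open_gripper() and env.close(strength=None): open the fingers fully, or close them until they stop; strength is the grip in N (None keeps the last).
- env.pause(seconds).
- env.inverse_kinematics(position, orientation): joint angles nearest the present ones, or None.
- env.grab_frame(name): name is "scene" or "top" or "wrist"; returns a dict with "frame" (480x640x3 uint8, red, green, blue), "depth" (480x640 float32, m along the optical axis (not along the pixel's ray), 0 where there is no reading), "fx", "fy", "cx", "cy" (pixels), "k1" (the pictures are not rectified: a ray, as slopes to the right and down, at radius r is drawn at 1 + k1 r^2 times it, then the intrinsics apply), "R" (3x3) and "t" (3): a world point X has camera coordinates R X + t. Camera axes: x right, y down, z forward; pixel columns grow to the right and rows downward; lengths in m; the calibration is good to about 2 mm. A picture is of the moment at which its call begins.
A pose or a line that the arm cannot do raises env.IKError and nothing moves.
- env.hand_in(): hands the job in, once; it reports no verdict.
Readings, each from a call of its own:
- env.read_t(): time.
- env.read_joint_pos(): joint angles.
- env.read_dq(): joint speeds.
- env.read_joint_efforts(): joint torques, N m.
- env.read_position(): TCP position.
- env.read_ee_rot(): TCP orientation.
- env.read_contact_force(): force on the tool from outside, world axes, zero at the start.
- env.read_wrist_torque(): the same for the moment, N m.
- env.read_width(): finger opening in m.
Only numpy, scipy, OpenCV 4.12 (cv2) and the standard library are available. Lean on these libraries where they do the work, as an engineer would, in place of code of your own. Each camera call takes 0.05 s, during which the arm holds its last target.

## Task

The wooden carrier has a full jar in one end and only an empty sleeve in the other, so it would hang crooked: hang the forked steel weight astride the carrier's bar, over the middle of the end without the jar, and let go of it. Then take the carrier by the middle of its bar, lift it straight up to at least 8 cm clear of the table with everything still in it, and finish while holding it there, steady and level. Do not tip the jar, and leave the other things on the table where they are.

Things in the scene. Friction and masses are not known exactly. Their poses are not given: they have to be found in the camera images.
- carrier: open wooden carrier, 90 x 252 x 182 mm: a tray (90 x 240 mm, walls 36 mm high, floor 6 mm) with an upright board at each end and a round bar between them; mass 0.3 kg empty, about 0.8 kg when loaded and balanced. Origin: centre of its underside; y runs along the bar, z up. It is loose on the table.
- carrier_bar (a point): centre of the carrier's bar, 165 mm above the carrier's underside; axes as the carrier's. The bar is 14 mm thick, along y, free over 230 mm between the uprights (which rise 17 mm above its axis). Three pockets lie below it: the end pockets are centred 78 mm to either side of this point along y; the middle one is empty.
- weight_center (a point): centre of the forked steel weight, 36 (x) x 26 (y) x 55 (z) mm, 0.2 kg: an upside-down U standing on two legs 7 mm thick, apart along x. The slot between them is 22 mm wide, open through along y; from 36 mm above the leg ends it narrows to a V seat, 45 mm deep in all. This point: half-way up. Hung on the bar (its y along the bar, seat on the bar) it lies about 10 mm below the bar's axis.
- jar_center (a point): centre of the closed glass jar with white paint and a lid, 67 mm across, 96 mm high, about 0.24 kg; it stands loose in one of the carrier's two end pockets (which one varies). Its top lies about 102 mm above the carrier's underside.
- sleeve_center (a point): centre of the empty white plastic sleeve (a short open tube), 38 mm across, 50 mm high, 0.05 kg; it stands loose in the other end pocket.
- weight: the same forked weight; origin: centre of its underside, level with the leg ends.
- jar: the same jar; origin: centre of its underside.
- pipe: short offcut of pale plastic pipe lying on its side, 85 mm long (x), 27 mm thick, loose; a bystander. Origin: centre of its underside.
- eraser: rubber eraser in a card sleeve, 21 x 45 x 13 mm, loose; a bystander. Origin: centre of its underside.

How it is judged:
By the outcome, as a careful person would: the job done as asked, in the order asked, and still so for the second after the job is handed in, while the arm keeps its last pose, push and grip.
It also fails if it takes over 56 s, if anything falls off the work surface, if the arm or the gripper's body presses on something with over 40 N, if the wrist force passes 120 N, or if a joint passes its speed limit or range.

## Working session

There is one attempt and no reset: what is moved stays moved. The work goes in short steps, each a Python script; the robot and the scene stay as the last script left them, time stands still between calls to the robot, and variables do not carry over. Pictures are saved under pics/ and viewed, and the job is handed in when it is done.

```bash
ls; mkdir -p pics; cat > h.py <<'E'
import numpy as np, cv2
from rig import env
def grab(n,tag):
    f=env.grab_frame(n); np.savez(f'{tag}_{n}.npz',**f)
    cv2.imwrite(f'pics/{tag}_{n}.png',cv2.cvtColor(f['frame'],cv2.COLOR_RGB2BGR)); return f
def load(tag,n): return dict(np.load(f'{tag}_{n}.npz'))
def ray(f,u,v):
    K=np.array([[f['fx'],0,f['cx']],[0,f['fy'],f['cy']],[0,0,1.]])
    p=cv2.undistortPoints(np.array([[[u,v]]],float),K,np.array([float(f['k1']),0,0,0]))[0,0]
    R=f['R'];return -R.T@f['t'], R.T@np.array([p[0],p[1],1.])
def onz(f,u,v,z):
    o,d=ray(f,u,v); return o+d*(z-o[2])/d[2]
def cloud(f):
    K=np.array([[f['fx'],0,f['cx']],[0,f['fy'],f['cy']],[0,0,1.]])
    H,W=f['depth'].shape
    uv=np.stack(np.meshgrid(np.arange(W),np.arange(H)),-1).reshape(-1,1,2).astype(float)
    p=cv2.undistortPoints(uv,K,np.array([float(f['k1']),0,0,0])).reshape(-1,2)
    z=f['depth'].reshape(-1)
    P=np.c_[p*z[:,None],z]; X=(P-f['t'])@f['R']
    X[z==0]=np.nan
    return X.reshape(H,W,3)
E
python3 - <<'E'
from h import *
for n in ['scene','top','wrist']:
    f=grab(n,'a'); print(n,f['fx'],f['k1'],-f['R'].T@f['t'])
print(env.read_t(),env.read_ee_rot(),env.read_width())
E
```

```text
pics
scene 561.7073832158366 0.031878776100275966 [0.17663581 0.5925962  0.6089072 ]
top 565.8768040603464 -0.12427561498545303 [ 0.32777821 -0.02798732  1.04323099]
wrist 354.27516807493447 -0.029671718919641696 [ 0.28675642 -0.50601497  0.37312353]
0.15 [ 9.82670563e-01  1.85360207e-01 -7.08394980e-05 -3.91769100e-04] 0.08523994128284995
```

View pics/a_scene.png

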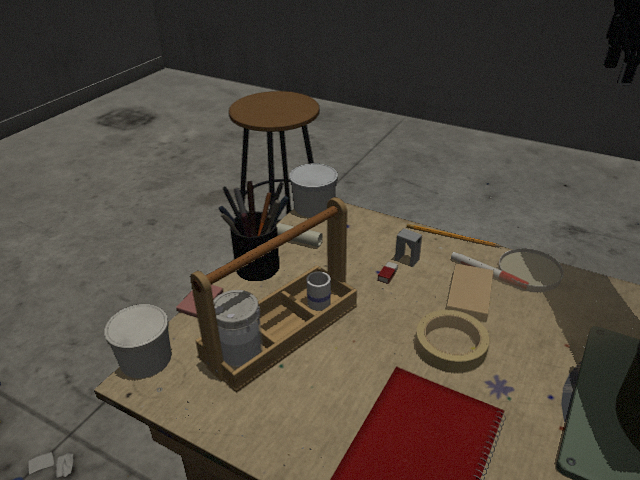

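View pics/a_top.png

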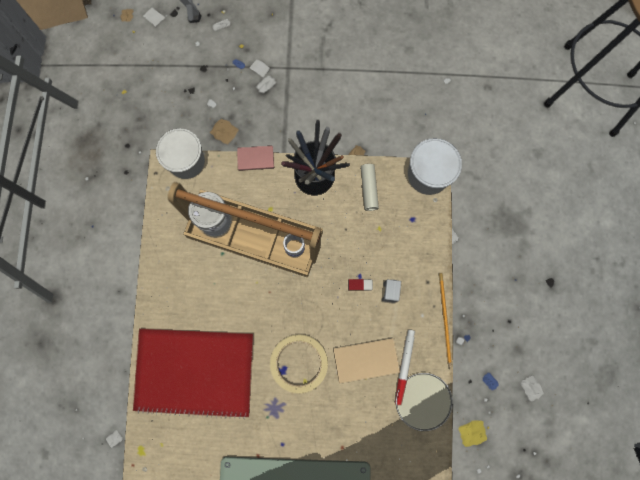

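View pics/a_wrist.png

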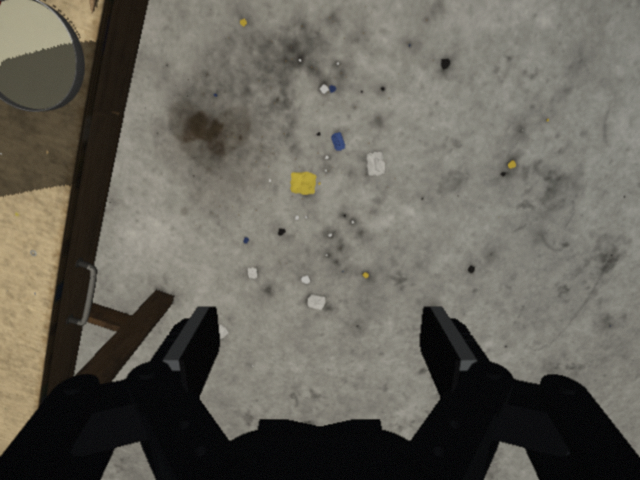

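The scene view shows the carrier with the jar in its near-left end (235,325) and the sleeve at the far end (318,290). The weight stands at (408,245), with the eraser beside it at (388,270). In the top view the bar runs from (175,195) to (317,238), with the jar at (209,210), sleeve at (293,244), weight at (392,290), eraser at (360,285) and pen pot at (315,165). The wrist view shows only floor.

```bash
python3 - <<'E'
from h import *
for n in ['top','scene']:
    f=load('a',n); X=cloud(f); img=f['frame']
    print(n)
    for nm,(x0,x1,y0,y1,z0,z1) in dict(weight=(0.15,0.45,-.25,-.1,.045,.065),pipe=(.35,.55,-.2,-.08,.018,.03)).items():
        pass
    # bar/upright points by height
    m=(X[...,2]>.155)&(X[...,2]<.2)&(X[...,0]>.25)&(X[...,0]<.6)&(X[...,1]>-.05)&(X[...,1]<.3)
    P=X[m]; print('bar',len(P),P.min(0),P.max(0),np.median(P,0))
    c,(w,h),a=cv2.minAreaRect(P[:,:2].astype(np.float32)); print(c,w,h,a)
    hi=P[P[:,2]>.174]; print('uprights',len(hi), hi[:,:2].min(0) if len(hi) else'',hi[:,:2].max(0) if len(hi) else '')
    m=(X[...,2]>.045)&(X[...,2]<.065)&(X[...,0]>.15)&(X[...,0]<.45)&(X[...,1]>-.3)&(X[...,1]<-.1)
    P=X[m]; print('weight',len(P),P.min(0),P.max(0),np.median(P,0)); 
    if len(P): print(cv2.minAreaRect(P[:,:2].astype(np.float32)))
t=load('a','top')
for u,v,z in [(392,290,.055),(360,285,.013),(175,195,.17),(317,238,.17),(209,205,.1),(293,244,.056),(315,165,.1),(400,150,0),(370,187,.027)]: print(u,v,onz(t,u,v,z))
i=cv2.imread('pics/a_top.png')
cv2.imwrite('pics/a_crop.png',cv2.resize(i[265:315,340:420],(800,500),interpolation=cv2.INTER_NEAREST))
cv2.imwrite('pics/a_crop2.png',cv2.resize(i[120:290,150:350],None,fx=3.5,fy=3.5,interpolation=cv2.INTER_CUBIC)[:600,:800])
E
```

```text
top
bar 1616 [ 0.48417747 -0.02909129  0.15511276] [0.59930897 0.21799504 0.18845162] [0.53531559 0.0935222  0.17191359]
(0.5700539350509644, 0.08362377434968948) 0.25187817215919495 0.10748228430747986 73.77686309814453
uprights 359 [ 0.48593209 -0.02892309] [0.58294815 0.21765306]
weight 300 [ 0.41534632 -0.17469099  0.04563787] [ 0.4499058  -0.14560332  0.06026386] [ 0.43244293 -0.15904753  0.05532651]
((0.4331779181957245, -0.16010569036006927), (0.026411164551973343, 0.034636810421943665), 84.56244659423828)
scene
bar 2192 [ 0.48160203 -0.02858219  0.15501055] [0.59661833 0.21706615 0.18387949] [0.5364662  0.11303314 0.16996778]
(0.5671381950378418, 0.08275005966424942) 0.25268253684043884 0.1063142865896225 73.78379821777344
uprights 273 [ 0.48568545 -0.02858219] [0.58013681 0.21536345]
weight 285 [ 0.41404025 -0.17612333  0.04504614] [ 0.44982973 -0.14541886  0.05752484] [ 0.43038206 -0.15603304  0.05433937]
((0.4316874146461487, -0.16130077838897705), (0.029444828629493713, 0.03552522137761116), 84.66738891601562)
392 290 [ 0.43399777 -0.15874216  0.055     ]
360 285 [ 0.44581465 -0.10551346  0.013     ]
175 195 [0.56230644 0.20636312 0.17      ]
317 238 [ 0.49971641 -0.02458478  0.17      ]
209 205 [0.56507745 0.16406588 0.1       ]
293 244 [0.50984483 0.01805417 0.056     ]
315 165 [ 0.64333753 -0.01640013  0.1       ]
400 150 [ 0.71371609 -0.1798974   0.        ]
370 187 [ 0.62835143 -0.11970576  0.027     ]
```

View pics/a_crop.png

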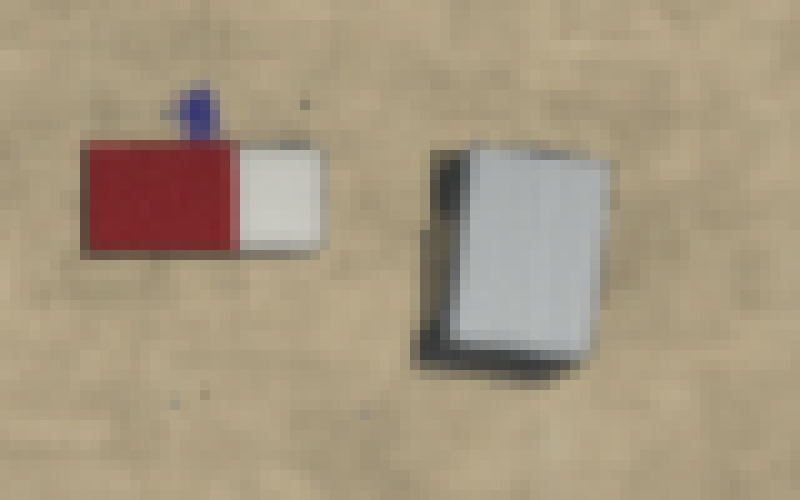

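View pics/a_crop2.png

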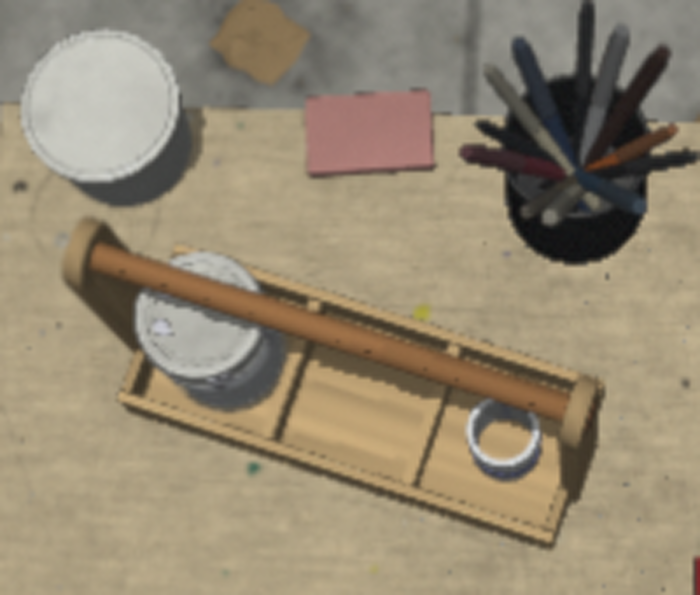

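The weight is upright at about (0.432, -0.160) with its top at 0.055, and its long axis is near world x. The bar lies about 74° from x. Next I'll refine the bar fit and check clearances to the pen pot.

```bash
python3 - <<'E'
from h import *
for n in ['top','scene']:
    f=load('a',n); X=cloud(f); print(n)
    hsv=cv2.cvtColor(f['frame'],cv2.COLOR_RGB2HSV)
    box=(X[...,2]>.155)&(X[...,2]<.18)&(X[...,0]>.45)&(X[...,0]<.62)&(X[...,1]>-.04)&(X[...,1]<.24)
    P=X[box][:,:2].astype(np.float32)
    d=np.array([np.cos(np.radians(73.8)),np.sin(np.radians(73.8))]); nrm=np.array([d[1],-d[0]])
    c0=np.array([.535,.095]); s=(P-c0)@nrm; t=(P-c0)@d
    k=(abs(s)<.015)&(abs(t)<.105)
    l=cv2.fitLine(P[k],cv2.DIST_HUBER,0,.001,.001).ravel(); print('line',l,np.degrees(np.arctan2(l[1],l[0])), 's range',np.percentile(s[k],[2,98]), 'zmax',np.percentile(X[box][k][:,2],99))
    U=X[(X[...,2]>.174)&(X[...,2]<.19)&(X[...,0]>.45)&(X[...,0]<.62)&(X[...,1]>-.05)&(X[...,1]<.25)]
    tt=(U[:,:2]-c0)@d; ss=(U[:,:2]-c0)@nrm
    j=abs(ss)<.04
    print('upr t range',tt[j].min(),tt[j].max(),'s mean',ss[j].mean(),np.median(ss[tt>0.08]),np.median(ss[tt<-.08]),'z',np.percentile(U[:,2],95))
    for sgn in(1,-1):
        e=U[j&(sgn*tt>.08)]; print(sgn,len(e),e.min(0),e.max(0))
    m=(X[...,0]>.55)&(X[...,0]<.75)&(X[...,1]>-.12)&(X[...,1]<.06)&(X[...,2]>.03)
    tp=(X[...,:2]-c0)@nrm; m&=tp>.06
    P=X[m]; print('pot',P.min(0),P.max(0), [ (z,P[P[:,2]>z][:,0].min()) for z in(.05,.1,.14,.17) if (P[:,2]>z).any()])
    W=X[(X[...,2]>.051)&(X[...,2]<.06)&(X[...,0]>.38)&(X[...,0]<.47)&(X[...,1]>-.2)&(X[...,1]<-.135)]
    print('weighttop',cv2.minAreaRect(W[:,:2].astype(np.float32)))
# colour contour of weight top in top view
f=load('a','top'); hsv=cv2.cvtColor(f['frame'],cv2.COLOR_RGB2HSV)[270:312,374:412]
m=((hsv[...,1]<40)&(hsv[...,2]>130)).astype(np.uint8)
cs,_=cv2.findContours(m,cv2.RETR_EXTERNAL,cv2.CHAIN_APPROX_NONE); c=max(cs,key=cv2.contourArea)
W=np.array([onz(f,u+374,v+270,.055)[:2] for u,v in c[:,0]],np.float32); print(cv2.minAreaRect(W),len(c))
E
```

```text
top
line [0.280743   0.95978296 0.5340844  0.09426786] 73.69544 s range [-0.00671109  0.00646851] zmax 0.17581295948205167
upr t range -0.12641131091580915 0.1248132184959631 s mean -0.00043453002885561487 -0.00010515655196326879 -0.0008123891185558224 z 0.18396544945976667
1 151 [0.55369921 0.17568852 0.17400852] [0.58294815 0.21765306 0.18845162]
-1 135 [ 0.48593209 -0.02892309  0.17403018] [0.51632678 0.01341436 0.18605588]
pot [ 0.59038169 -0.11925181  0.03000033] [0.70751352 0.03954524 0.16462361] [(0.05, np.float64(0.590381689862752)), (0.1, np.float64(0.590381689862752)), (0.14, np.float64(0.590381689862752))]
weighttop ((0.4342194199562073, -0.16023433208465576), (0.02635275200009346, 0.036690663546323776), 84.82828521728516)
scene
line [0.2750833  0.9614204  0.5346946  0.11386696] 74.03302 s range [-0.00855232  0.00242566] zmax 0.17303225394938535
upr t range -0.1277505033947487 0.12322333247261393 s mean -0.004162419193459166 -0.005113973281095186 -0.004859200839381499 z 0.18193306107244744
1 160 [0.55116039 0.20012866 0.17410446] [0.58013681 0.21536345 0.18366087]
-1 112 [ 0.48568545 -0.02858219  0.17402053] [ 0.51165592 -0.01468834  0.18387949]
pot [ 0.58870645 -0.07634049  0.03000407] [0.70774933 0.03729052 0.16137921] [(0.05, np.float64(0.5887064458576342)), (0.1, np.float64(0.5887064458576342)), (0.14, np.float64(0.5887064458576342))]
weighttop ((0.43274757266044617, -0.1613219529390335), (0.029409259557724, 0.03762362524867058), 85.62548828125)
((0.4352370500564575, -0.1603294312953949), (0.025056250393390656, 0.035792410373687744), 84.15480041503906) 64
```

```bash
python3 - <<'E'
from h import *
d=np.array([np.cos(np.radians(73.8)),np.sin(np.radians(73.8))]); nrm=np.array([d[1],-d[0]]); c0=np.array([.5337,.0941])
print('weight spot',c0-.078*d)
for n in ['top','scene']:
    X=cloud(load('a',n)); s=(X[...,:2]-c0)@nrm; t=(X[...,:2]-c0)@d
    for lo,hi in[(-.14,-.11),(-.11,-.09),(-.09,-.065),(-.065,-.045),(-.045,-.02),(-.02,.02),(.02,.05)]:
        m=(t>lo)&(t<hi)&(s>.02)&(s<.2)&(X[...,2]>.10); print(n,lo,hi,m.sum(), s[m].min() if m.any() else None, X[m][:,2].max() if m.any() else None)
def q(a): a=np.radians(a)/2; return [np.cos(a),np.sin(a),0,0]
for nm,p,a in [('pick',[.4338,-.1605,.018],84.8),('hang',[.512,.019,.15],73.8),('bar',[.5337,.0941,.146],73.8),('up',[.5337,.0941,.3],73.8)]:
    for k in (0,180):
        for z in (0,.12):
            r=env.inverse_kinematics([p[0],p[1],p[2]+z],q(a+k)); print(nm,k,z,None if r is None else np.round(r,2))
E
```

```text
weight spot [0.51193869 0.01919709]
top -0.14 -0.11 126 0.10629059111473373 0.15190118794173038
top -0.11 -0.09 228 0.10724569451099118 0.14804363674069065
top -0.09 -0.065 253 0.08170448127526835 0.1646236085635527
top -0.065 -0.045 151 0.08898439634484553 0.14991465734249085
top -0.045 -0.02 317 0.10365675263844366 0.15369950513171
top -0.02 0.02 0 None None
top 0.02 0.05 0 None None
scene -0.14 -0.11 224 0.10340742190474812 0.15010886053913428
scene -0.11 -0.09 289 0.1072486993658452 0.1467758007558845
scene -0.09 -0.065 449 0.08044544548033906 0.16137920981155848
scene -0.065 -0.045 158 0.08807794188314622 0.14806964993018407
scene -0.045 -0.02 346 0.10164072444128329 0.15066057581127254
scene -0.02 0.02 0 None None
scene 0.02 0.05 0 None None
pick 0 0 [ 0.32  0.95 -0.06  2.06  0.37  0.14 -0.17]
pick 0 0.12 [ 0.39  0.71 -0.19  1.99  0.27  0.47 -0.09]
pick 180 0 [ 0.18  0.97  0.2   2.06 -0.96  0.2  -2.  ]
pick 180 0.12 [-0.01  0.78  0.54  2.   -0.75  0.57 -2.17]
hang 0 0 [-0.03  0.74 -0.13  1.81  0.16  0.61 -0.54]
hang 0 0.12 [ 0.02  0.57 -0.22  1.64  0.15  0.94 -0.53]
hang 180 0 [-0.47  0.86  0.75  1.83 -0.81  0.79 -2.72]
hang 180 0.12 [ 0.51  0.86 -1.35  1.63  0.85  1.36  1.9 ]
bar 0 0 [-0.18  0.77 -0.1   1.71  0.11  0.66 -0.62]
bar 0 0.12 [-0.12  0.62 -0.22  1.55  0.15  0.99 -0.66]
bar 180 0 [ 0.34  1.11 -1.35  1.69  1.12  1.32  1.61]
bar 180 0.12 [ 0.34  0.9  -1.35  1.53  0.89  1.42  1.8 ]
up 0 0 [-0.1   0.59 -0.25  1.48  0.16  1.09 -0.67]
up 0 0.12 [-0.06  0.52 -0.34  1.19  0.17  1.46 -0.67]
up 180 0 [ 0.34  0.86 -1.35  1.47  0.83  1.47  1.85]
up 180 0.12 [ 0.3   0.73 -1.35  1.18  0.72  1.72  2.01]
```

```bash
cat >> h.py <<'E'
def q(a): a=np.radians(a)/2; return [np.cos(a),np.sin(a),0,0]
E
python3 - <<'E'
from h import *
env.reach([.4338,-.1605,.20],q(84.8))
print(env.read_t(),env.read_position(),env.read_contact_force())
f=grab('wrist','b'); X=cloud(f)
W=X[(X[...,2]>.051)&(X[...,2]<.06)&(X[...,0]>.38)&(X[...,0]<.47)&(X[...,1]>-.2)&(X[...,1]<-.135)]
print(len(W),np.median(W,0),cv2.minAreaRect(W[:,:2].astype(np.float32)))
E
```

```text
1.7583 [ 0.43360472 -0.1615308   0.19999256] [ 0.79955604 -0.9111898   0.48112335]
1270 [ 0.43452215 -0.16024431  0.05454913] ((0.4344167113304138, -0.1609104871749878), (0.025989403948187828, 0.036454107612371445), 84.78556823730469)
```

View pics/b_wrist.png

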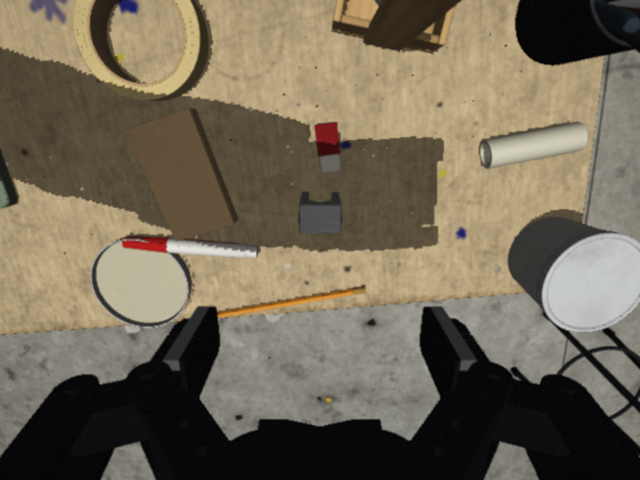

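The wrist view shows the weight at (320,213), squarely between the jaws. It agrees with the other views within 1 mm. The block's corner (237,220) and the pen's end (257,252) are clear of the open fingers. I'll pick it now.

```bash
python3 - <<'E'
from h import *
env.move_straight([.4342,-.1606,.018],v=.12)
print(env.read_position(),env.read_contact_force())
env.close(40); print('w',env.read_width(),env.read_contact_force())
env.move_straight([.4342,-.1606,.26],v=.15)
print(env.read_width(),env.read_contact_force(),env.read_t(),env.read_position())
f=grab('scene','c'); grab('wrist','c')
i=cv2.imread('pics/c_scene.png')
cv2.imwrite('pics/c_crop.png',cv2.resize(i[100:300,300:500],(800,800))[:600])
E
```

```text
[ 0.43439381 -0.16068477  0.01843253] [ 0.00425877  0.385872   -0.29489901]
w 0.03536147560953481 [-0.68259536  0.02805197  4.75067766]
0.035818274166701684 [-0.24268312 -0.45385374 -2.08503841] 5.75 [ 0.43397419 -0.16052443  0.25954893]
```

View pics/c_crop.png

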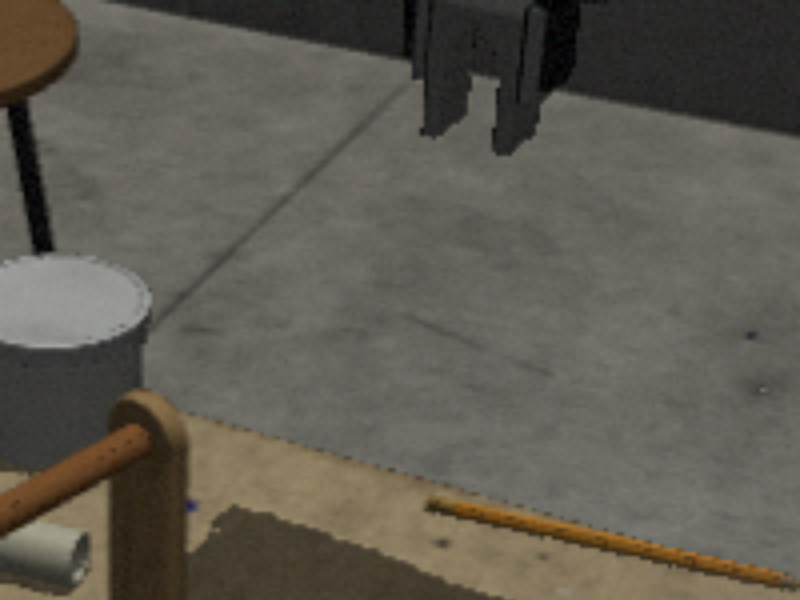

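View pics/c_wrist.png

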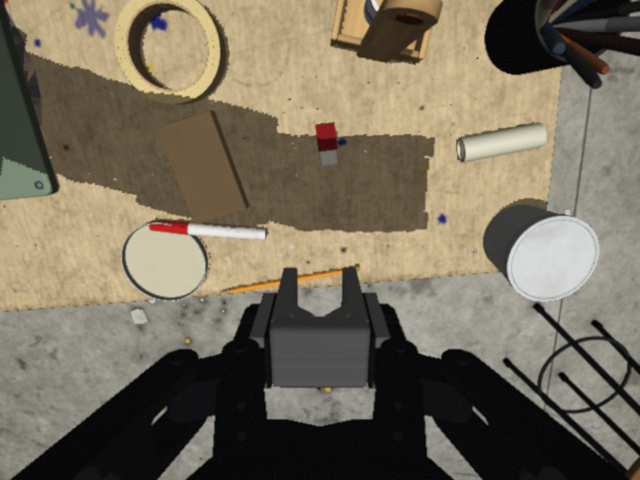

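The weight is held square (wrist view: legs at (290,290) and (350,290), width 35.8 mm). Next is a hover over the sleeve end.

```bash
python3 - <<'E'
from h import *
d=np.array([np.cos(np.radians(73.8)),np.sin(np.radians(73.8))]); nrm=np.array([d[1],-d[0]]); c0=np.array([.5337,.0941])
p=c0-.078*d
env.move_straight([p[0],p[1],.26],v=.15,rotation=q(73.8))
print(env.read_t(),env.read_position(),env.read_ee_rot(),q(73.8))
for n in('wrist','scene','top'):
    f=grab(n,'d'); X=cloud(f); s=(X[...,:2]-c0)@nrm; t=(X[...,:2]-c0)@d
    k=(abs(s)<.015)&(t<.10)&(t>-.05)&(X[...,2]>.155)&(X[...,2]<.18); P=X[k][:,:2].astype(np.float32)
    l=cv2.fitLine(P,cv2.DIST_HUBER,0,.001,.001).ravel(); print(n,len(P),np.degrees(np.arctan2(l[1],l[0])),'s',s[k].mean(),np.percentile(s[k],[2,98]), np.percentile(X[k][:,2],98))
    m=(abs(s)<.03)&(t<-.05)&(t>-.11)&(X[...,2]>.225)&(X[...,2]<.305); 
    if m.any(): print('weight s,t,z',np.percentile(s[m],[2,98]),np.percentile(t[m],[2,98]),X[m][:,2].min())
    m=(abs(s)<.03)&(t<-.11)&(t>-.14)&(X[...,2]>.165)&(X[...,2]<.19)
    if m.any(): print('upr t',np.percentile(t[m],[2,50,98]))
E
```

```text
7.3083 [0.51178157 0.01844687 0.26004404] [ 7.99920408e-01  6.00106085e-01 -1.15522078e-04  1.23664156e-04] [np.float64(0.7996846584870906), np.float64(0.600420225325884), 0, 0]
wrist 4504 73.80439 s 0.0013467974045523758 [-0.00538123  0.00812334] 0.17252754966785827
weight s,t,z [-0.02755352  0.02759832] [-0.09011885 -0.06571795] 0.24167199449996032
upr t [-0.12538006 -0.11697185 -0.11088561]
scene 1055 73.57322 s -0.003607818086746243 [-0.00757334  0.0033927 ] 0.17299723684723506
weight s,t,z [-0.02888942  0.02458256] [-0.08976609 -0.06684781] 0.24146860137984733
upr t [-0.12685254 -0.11861564 -0.11089182]
top 234 72.60797 s 0.0004022443105641616 [-0.00540912  0.00759554] 0.175451650103218
```

View pics/d_wrist.png

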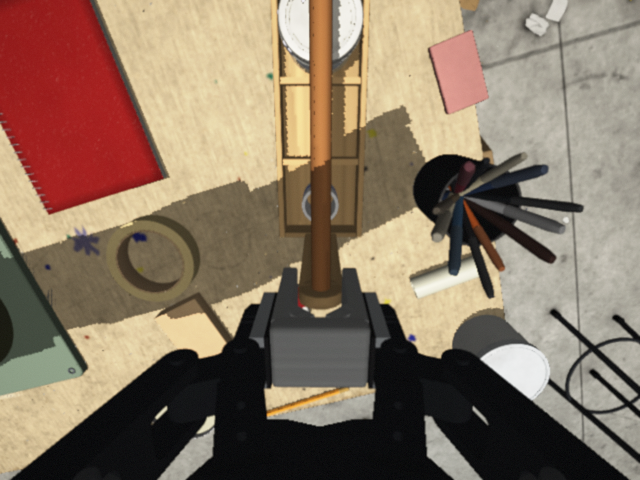

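View pics/d_scene.png

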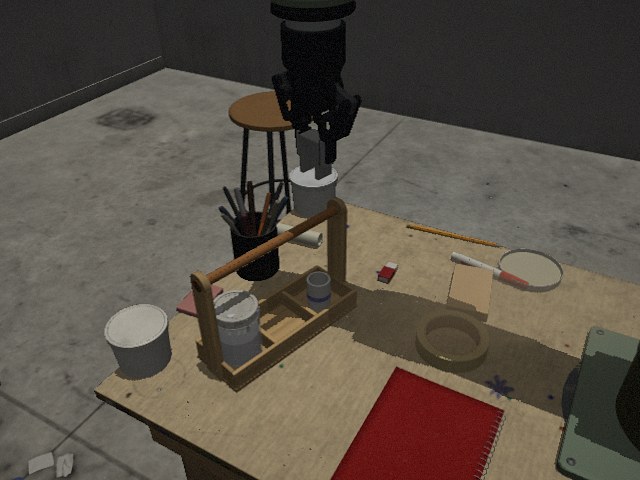

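The wrist view has the bar (320,150 → 320,290) centred on the weight's slot (legs at 290 and 350). I'll lower it with force checks.

```bash
python3 - <<'E'
from h import *
d=np.array([np.cos(np.radians(73.8)),np.sin(np.radians(73.8))]); nrm=np.array([d[1],-d[0]]); c0=np.array([.5337,.0941])+.0007*nrm
p=c0-.078*d
env.move_straight([*p,.185],v=.1); print(env.read_contact_force())
env.move_straight([*p,.154],v=.06); f0=env.read_contact_force(); print(f0,env.read_position())
for z in np.arange(.152,.142,-.001):
    env.move_straight([*p,z],v=.03); F=env.read_contact_force(); print(round(z,4),F)
    if F[2]-f0[2]>1.5 or np.hypot(*(F-f0)[:2])>4: break
print(env.read_position(),env.read_t())
grab('scene','e');grab('wrist','e')
i=cv2.imread('pics/e_scene.png')
cv2.imwrite('pics/e_crop.png',cv2.resize(i[150:350,180:400],None,fx=3,fy=3))
E
```

```text
[-0.52580188 -0.15587679 -1.4036504 ]
[-0.20550847  0.02891475 -2.26826889] [0.51268268 0.01902655 0.15407661]
0.152 [-0.47915003  0.74265312 -1.65993179]
0.151 [ 0.17612025  0.50836274 -1.99167193]
0.15 [ 0.4941364  -0.92903097 -2.76201147]
0.149 [ 0.35776212 -0.41795601 -1.19040734]
0.148 [ 0.80499663  0.52554438 -1.99259093]
0.147 [ 0.7190376   1.18158727 -1.58878109]
0.146 [-0.23496951  0.09534045  0.55496006]
[0.51275803 0.01899914 0.14608611] 10.775
```

View pics/e_crop.png

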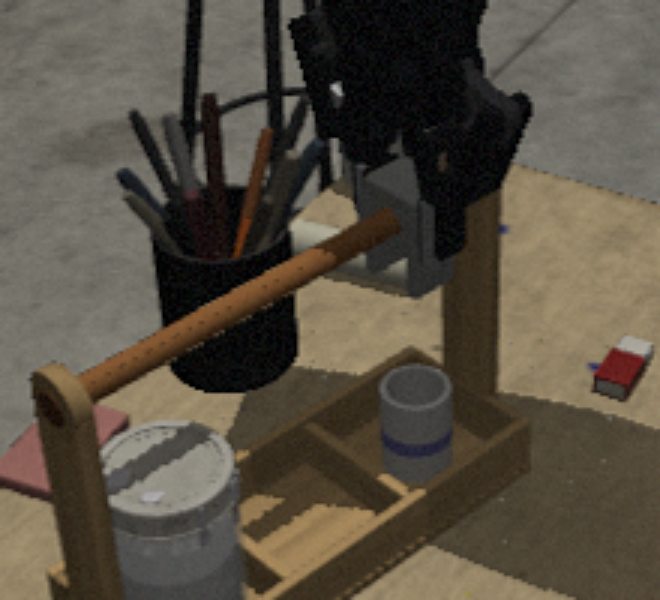

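View pics/e_wrist.png

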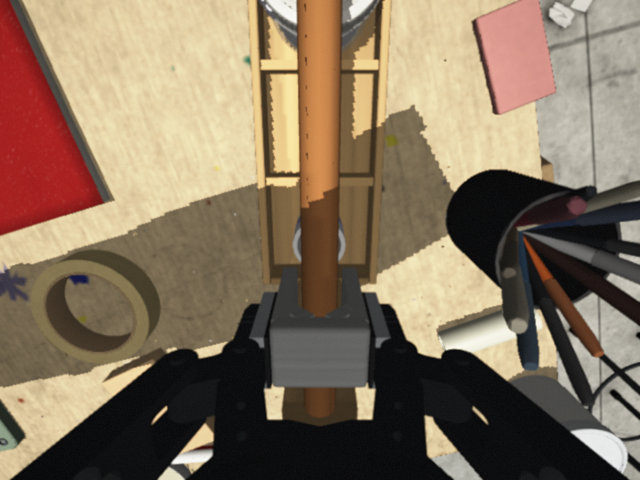

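The weight is astride the bar. Contact came at TCP z 0.146, and I expected 0.1455. Releasing it.

```bash
python3 - <<'E'
from h import *
p=env.read_position()
env.open_gripper(); print(env.read_width(),env.read_contact_force())
env.move_straight([p[0],p[1],.26],v=.12); print(env.read_t())
c0=np.array([.5337,.0941])
env.move_straight([*c0,.26],v=.15); print(env.read_t(),env.read_position())
d=np.array([np.cos(np.radians(73.8)),np.sin(np.radians(73.8))]); nrm=np.array([d[1],-d[0]])
for n in('wrist','scene','top'):
    f=grab(n,'f'); X=cloud(f); s=(X[...,:2]-c0)@nrm; t=(X[...,:2]-c0)@d
    k=(abs(s)<.015)&(t<.10)&(t>-.05)&(X[...,2]>.155)&(X[...,2]<.18); P=X[k][:,:2].astype(np.float32)
    if len(P)>50:
        l=cv2.fitLine(P,cv2.DIST_HUBER,0,.001,.001).ravel(); print(n,len(P),np.degrees(np.arctan2(l[1],l[0])),'s',np.percentile(s[k],[2,50,98]), np.percentile(X[k][:,2],98))
    m=(abs(s)<.03)&(t<-.05)&(t>-.105)&(X[...,2]>.177)&(X[...,2]<.19); 
    if m.any(): print('weight top',np.percentile(s[m],[2,98]),np.percentile(t[m],[2,98]),np.median(X[m][:,2]))
    m=(abs(s)<.03)&(abs(t)<.14)&(abs(t)>.112)&(X[...,2]>.165)&(X[...,2]<.19)
    if m.any(): print('upr t',t[m].min(),t[m].max())
i=cv2.imread('pics/f_scene.png')
cv2.imwrite('pics/f_crop.png',cv2.resize(i[150:350,180:400],None,fx=3,fy=3))
E
```

```text
0.08522194012437699 [ 0.38196246 -0.09140654  0.52135358]
12.5167
13.1833 [0.53353367 0.09313222 0.25979433]
wrist 4503 73.78882 s [-0.00534279  0.00108151  0.00802866] 0.17246792101528674
weight top [-0.01585047  0.01861858] [-0.0900367  -0.06464679] 0.1820546486601227
upr t -0.1262817482506574 0.12397565469274598
scene 1044 73.866356 s [-0.00744491 -0.00452943  0.00357219] 0.17290955038545622
weight top [-0.01860942  0.01682202] [-0.09150798 -0.0663367 ] 0.18256805983577296
upr t -0.12786514178732608 0.12465898702416676
weight top [-0.01680252  0.01834598] [-0.08999728 -0.06539405] 0.18355935456430555
upr t -0.12584850218987537 -0.112030057165573
```

View pics/f_crop.png

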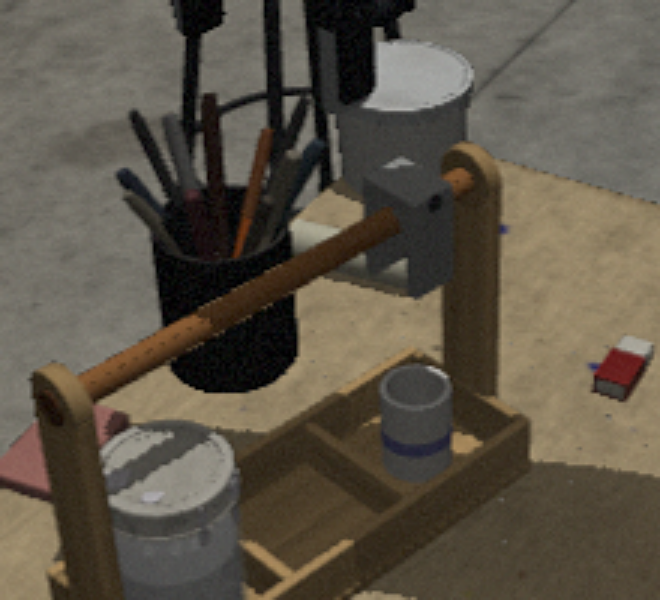

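View pics/f_wrist.png

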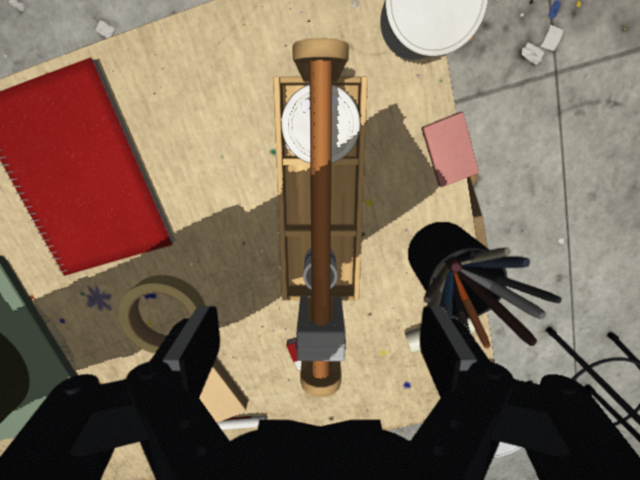

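The weight hangs freely at t = -78 mm along the bar, with its top at 0.1825 (expected 0.182). Jar and sleeve are undisturbed. Now I'll grasp the bar's middle and make a small test lift.

```bash
python3 - <<'E'
from h import *
d=np.array([np.cos(np.radians(73.8)),np.sin(np.radians(73.8))]); nrm=np.array([d[1],-d[0]])
p=np.array([.5337,.0941])-.001*d+.0006*nrm
env.move_straight([*p,.18],v=.12); env.move_straight([*p,.145],v=.06); print(env.read_contact_force())
env.close(90); print(env.read_width(),env.read_contact_force(),env.read_wrist_torque(),env.read_position())
r=env.read_position()
env.move_straight([r[0],r[1],r[2]+.012],v=.02); env.pause(.3)
print(env.read_width(),env.read_contact_force(),env.read_wrist_torque(),env.read_position(),env.read_t())
grab('scene','g')
X=cloud(load('g','scene')); c0=np.array([.5337,.0941]);s=(X[...,:2]-c0)@nrm; t=(X[...,:2]-c0)@d
for a,b in((-.14,-.116),(.116,.14)):
    m=(abs(s)<.03)&(t>a)&(t<b)&(X[...,2]>.17)&(X[...,2]<.23); print('upr top z',np.percentile(X[m][:,2],[90,97,99.5]))
i=cv2.imread('pics/g_scene.png')
cv2.imwrite('pics/g_crop.png',cv2.resize(i[180:400,160:400],None,fx=2.7,fy=2.7))
E
```

```text
[-0.29695805 -0.11027523  0.68378598]
0.0113117513755455 [-0.14130213 -0.82417379  5.24812891] [-0.16775502  0.03952959  0.04436142] [0.53418623 0.09292698 0.14526976]
0.011457766283432069 [-0.24225178 -0.04081819 -7.2602224 ] [-0.02365836 -0.01092463  0.00220483] [0.53415588 0.09293358 0.15721743] 16.6333
upr top z [0.19283811 0.19383402 0.19487135]
upr top z [0.19274041 0.19397241 0.19457555]
```

View pics/g_crop.png

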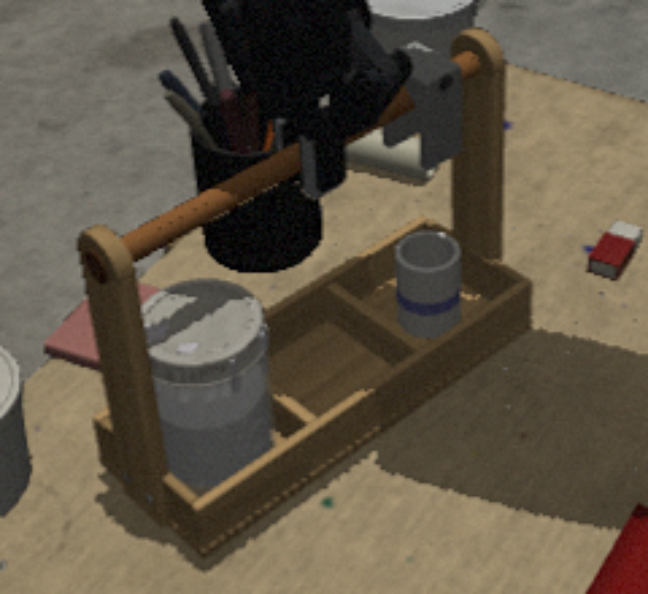

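Both uprights rose 12 mm equally, wrist torque is near zero, and the carrier looks level off the table. Lifting the rest of the way.

```bash
python3 - <<'E'
from h import *
d=np.array([np.cos(np.radians(73.8)),np.sin(np.radians(73.8))]); nrm=np.array([d[1],-d[0]])
r=env.read_position()
env.move_straight([r[0],r[1],.145+.105],v=.06); env.pause(1.0)
print(env.read_width(),env.read_contact_force(),env.read_wrist_torque(),env.read_position(),abs(env.read_dq()).max(),env.read_t())
c0=np.array([.5337,.0941])
for n in('scene','top','wrist'):
    X=cloud(grab(n,'h')); s=(X[...,:2]-c0)@nrm; t=(X[...,:2]-c0)@d
    for a,b in((-.14,-.116),(.116,.14)):
        m=(abs(s)<.03)&(t>a)&(t<b)&(X[...,2]>.26)&(X[...,2]<.32)
        if m.sum()>20: print(n,'upr top z',np.percentile(X[m][:,2],[90,97,99.5]),t[m].min(),t[m].max())
i=cv2.imread('pics/h_scene.png')
cv2.imwrite('pics/h_crop.png',cv2.resize(i[100:380,120:400],None,fx=2.1,fy=2.1))
E
```

```text
0.011144601037875469 [-0.42216451  0.01736565 -7.3083795 ] [-0.01100265  0.04904672  0.02032377] [0.53417255 0.09296457 0.24999726] 0.0013657856335994015 19.375
scene upr top z [0.28494535 0.28619258 0.28677263] -0.12799843687504853 -0.11605045929875486
scene upr top z [0.28510511 0.28624122 0.28674175] 0.11600185165198863 0.12469351400848887
top upr top z [0.28714468 0.28868316 0.28951496] -0.12598396886069377 -0.11605306258139136
```

View pics/h_crop.png

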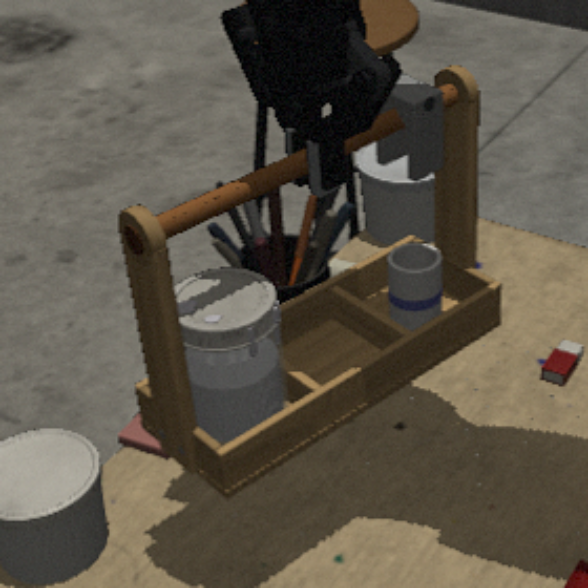

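View pics/h_wrist.png

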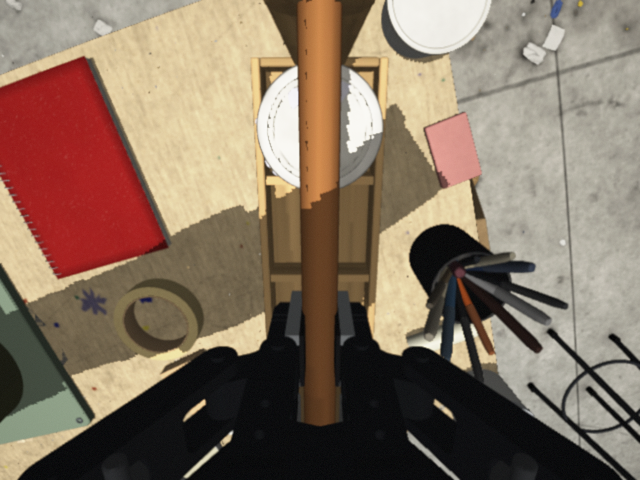

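The carrier is level: both uprights stand at 0.286, and in the wrist view the tray (250–388) is centred under the bar (319). Jar, sleeve and weight are all in place.

```bash
python3 - <<'E'
from h import *
env.pause(.5); print(env.read_position(),env.read_width(),env.read_contact_force(),env.read_t()); env.hand_in()
E
```

```text
[0.5341758  0.09294522 0.2500039 ] 0.011163898576217184 [ 0.25825076  1.26381972 -7.33105906] 20.025
the job is handed in; nothing more can be done
```

The job is done and handed in at about 20 s of the 56 s allowed; the hand-in gave no verdict.

- **Weight:** I hung it astride the bar about 78 mm from the bar's middle, over the sleeve end, and let go. Its top measured 0.1825 m, against 0.182 m expected.
- **Lift:** I gripped the middle of the bar at 90 N and lifted straight up about 10.5 cm.
- **Last checks:** In the scene view both uprights stood at the same height within 0.1 mm, and the tray was centred under the bar. The load read 7.3 N, the arm was steady, and jar, sleeve and weight were in place. Nothing else was touched.
- **Disagreements:**
  - The finger opening read 11 mm on the 14 mm bar. I took this as pad give, because the grip held without slipping.
  - The scene camera put the bar about 4–5 mm to one side of the wrist camera's reading. I went with the top and wrist cameras, and the fit confirmed them.

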